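# Hang a snap-hook test weight on a load-cell eye

## Task

Hang the brass test weight on the load-cell stand by its snap hook: pick it up by the red grip, press the hook's sprung yellow gate against the front bar of the stand's steel eye until the bar is inside the hook and the gate has snapped shut behind it, then lower the weight until it hangs freely from the bar and let go. The load cell is delicate: feel your way and never push on the eye with more than about 10 N. Leave the glassware beside the work standing where it is.

Things in the scene. Friction and masses are not known exactly. Their poses are not given: they have to be found in the camera images.
- hook_grip (a point): Where to grasp the test weight: a point inside the red grip block on top of its snap hook, on the weight's centre line, 142 mm above its underside. The block is upright, 16 mm (x) by 14 mm (y), and reaches from 118 to 160 mm above the underside. z up, x towards the gate side.
- test_weight: Test weight, about 0.25 kg, rigid but for the gate: brass cylinder 52 mm wide, 43 mm high, and above it a closed steel hook of 8 mm bar in its x-z plane, 42 mm wide: straight back at x = -15.5 mm (inner face -11.5), crown on top, on the +x side a nose ending 99 mm above the underside, and below that the gate. Origin: centre of the underside; z up, x towards the gate.
- hook_seat (a point): Underside of the hook's crown, on the weight's centre line, 113 mm above its underside: the eye's bar lies here when the weight hangs. Axes as test_weight.
- hook_mouth (a point): Point on the closed gate (x = +18 mm, 92 mm above the underside) where the bar is best pressed in, level, along -x of the weight; 89 to 96 mm above the underside will do. The gate slips out under the bar and snaps shut when the bar's centre has come to about x = -6 mm; the bar is stopped by the hook's back at x = -8.5 mm. Only after that bring the bar to x = 0 and lower the weight.
- gate (a joint): Opening angle of the yellow gate (5 mm bar, hinged 62 mm above the underside at x = +18 mm, free end 100 mm above it): 0 shut, 1.0 fully inwards, in rad. It swings inwards only; a spring shuts it. The bar needs about 1.5 N to start it and up to 5 N until it slips past.
- stand: Load-cell stand, fixed: grey base plate 250 x 100 x 12 mm (85 mm before to 165 mm behind the origin), steel column 145 mm behind the origin, 202 mm high; a boom 175 mm above the bench points forwards from it and ends in a blue block 18 mm high and a steel eye. Origin on the bench; z up, x backwards from eye to column: the hook is pushed along +x.
- eye_mark (a point): Centre of the eye's front bar IF the boom were at mid reach: fixed in the stand's frame, 175 mm straight above its origin. The boom is clamped at any reach, so the bar really lies up to 40 mm before or behind this mark along the stand's x (not measured: feel or look for it). Sideways and in height the mark is true.
- boom_clamp (a point): Where the boom enters its clamp on the column, 145 mm behind and level with eye_mark. The eye on the boom's front end is a level closed loop of 6 mm bar: straight front bar along the stand's y, 40 mm free between the sides, 42 mm free behind it. It gives along x on a stiff spring (4 N per mm).
- beaker: Glass beaker, 70 mm across, 92 mm high, standing at the back; origin at the centre of its underside. Leave alone.
- flask: Stoppered conical glass flask, 66 mm across, 111 mm high, at the left; origin at the centre of its underside. Leave alone.
- vial: Glass vial with a blue cap, 27 mm across, 59 mm high, at the right; origin at the centre of its underside. Leave alone.
There are look-alikes about, which are no part of the job. Of the things shaped like the test_weight, the brass one is meant.

How it is judged (in metres and radians):
On the way, in this order (a step that is already met when the one before it is completed fails the run):
1. the weight is lifted off the bench (height (world z) of test_weight above 0.03 m and contact force between test_weight and the fingers above 0.5 N), for 0.2 s.
2. the eye's bar presses the gate open (value of joint gate above 0.35 rad and contact force between test_weight and stand above 0.5 N), for 0.02 s.
3. the bar is under the crown, the gate is shut and the eye carries the weight (z of hook_seat in the frame of stand between 0.174 and 0.183 m and x of hook_seat in the frame of stand between -0.055 and 0.055 m and y of hook_seat in the frame of stand between -0.022 and 0.022 m and value of joint gate below 0.08 rad and angle between hook_seat's own z axis and vertical below 0.25 rad and contact force between test_weight and stand above 1 N), for 0.1 s.
At the end, for the whole second after the job is handed in: The weight hangs nearly still (under 100 mm/s) from the eye alone, upright within 0.25 rad: crown seat on the front bar (174 to 183 mm above the bench, within 22 mm across and 55 mm along x of the mark), gate shut (under 0.08 rad), the stand carrying it (over 1 N) (all of step 3 and linear speed of test_weight below 0.1 m/s); the robot touches nothing.
It fails at once if the weight or its hook pushes on the stand with more than 12 N (contact force between test_weight and stand above 12 N).
It fails at once if the hand or arm pushes on the stand with more than 12 N (contact force between any of the arm, the fingers and stand above 12 N).
It fails at once if the beaker, the flask or the vial is moved by more than 20 mm or tipped (distance of any of beaker, flask, vial from where it was at the start of the episode above 0.02 m or angle between any of beaker, flask, vial's own z axis and vertical above 0.3 rad).
It also fails if it takes over 61 s, if anything falls off the work surface, if the arm or the gripper's body presses on something with over 40 N, if the wrist force passes 120 N, or if a joint passes its speed limit or range.

## Robot

A 6-joint arm with a two-finger parallel gripper is mounted at the origin on a cart in front of the work surface, level with it; the furniture and walls round the work are solid. World frame = base frame: x ahead of the robot, y to its left, z up, the work surface at z = 0. Lengths are in mm, angles in rad, forces in N, time in s.
With the tool pointing down it reaches from about 400 to 925 mm from the base axis. Payload 12.5 kg.
Tool frame: the origin (TCP) lies at the very end of the fingers, on their centre line; the grasp point (between the pads) lies 19 mm behind it; z points along the fingers, y is the direction in which the jaws open and shut (so a half turn about z gives the same grasp; the last joint's range is limited). The gripper opens to 95 mm and grips with 3 to 60 N. Pads are 20 mm wide; open, the fingers measure 119 mm over their backs; the gripper's body (75 mm by 180 mm) begins 59 mm behind the grasp point.
Start: joints at [1.069, 0.491, 1.559, -0, 1.092, -0.106], TCP at [240.952, 576.705, 214.661] pointing down, gripper open.
Joint ranges: [-3.1, 3.1], [-0.84, 2.19], [0.05, 2.79], [-1.13, 4.28], [0.06, 2.93], [-2.69, 2.69]. Speed limits (rad/s): [2.22, 2.22, 2.79, 3.14, 3.14, 3.14].

## Interface

Orientations are given as [roll, pitch, yaw] about the fixed x, y, z axes, in that order (R = Rz(yaw) Ry(pitch) Rx(roll)).
In Python, from cell import env gives the robot as it stands.
- The arm moves only by the shell command python3 -m pendant 'ROWS'. ROWS is JSON, a list that holds one entry, the list of rows, each a list of 5 numbers: the opening, from 0 (shut) to 1 (fully open), then the shift along the tool's x, y, z in m, then the turn about the tool's z in rad. A call has exactly 8 rows; each row is the pose to reach, as a shift and turn from the pose commanded when the call began, along the tool's axes at that moment; what a row does not reach only later rows make up. A row lasts 1/10 s, in which the tool goes at most 50 mm and 8.59 degrees, less where a joint would pass 70% of its speed; a pose out of reach is approached as far as the arm can. A call with a gripper value outside its range is refused whole. The fingers move at their own pace and stop on an object; the grip force is fixed at half the most. Time passes only in rows, so rows that repeat a pose let the fingers close, or fill a call up. It gives the time, the measured TCP pose, the force and the opening at its end, in the units of the state.
- env.state(): the state, without advancing time (a new reading comes with each control period).
- env.read_camera(name): name is "scene" or "side" or "wrist"; returns a dict with "image" (480x640x3 uint8, blue, green, red), "range_z" (480x640 float32, mm along the optical axis (not along the pixel's ray), 0 where there is no reading), "fx", "fy", "cx", "cy" (pixels), "dist" ([k1, k2, p1, p2, k3] as OpenCV has them; the pictures are not rectified), "rvec" (rotation vector, rad) and "tvec" (3), from world to camera coordinates, as OpenCV has them; the wrist camera has in their place "tool_from_camera" (4x4, takes a point from camera to tool coordinates, whose origin is the TCP and whose axes are the flange's). Camera axes: x right, y down, z forward; pixel columns grow to the right and rows downward; lengths in mm; the calibration is good to about 2 mm. A picture is of the moment at which its call begins: read the wrist's pose just before it.
- env.job_done(): hands the job in, once; it reports no verdict.
The state is a dict: "t": time; "joints": joint angles; "qvel": joint speeds; "tau": joint torques, N m; "eef_pos": TCP position; "tcp_rot": TCP orientation; "ft_force": force on the tool from outside, world axes, zero at the start; "moment": the same for the moment, N m; "opening": opening from 0.0 (shut) to 1.0 (fully open).
Only numpy, scipy, OpenCV 4.12 (cv2) and the standard library are available. Lean on these libraries where they do the work, as an engineer would, in place of code of your own. Each camera call takes 0.05 s, during which the arm holds its last target. There are 200 camera calls.

## Working session

There is one attempt and no reset: what is moved stays moved. The work goes in short steps, Python scripts to look and compute and a shell command to move; the robot and the scene stay as the last step left them, time stands still between calls to the robot, and variables do not carry over. Pictures are saved under pics/ and viewed, about 8 in all and at most 12, crops included, and the job is handed in when it is done.

```bash
mkdir -p pics; ls
python3 - <<'E'
from cell import env
import cv2
print(env.state())
for n in("scene","side"):
    c=env.read_camera(n); cv2.imwrite(f"pics/{n}0.png",c["image"]); print(n,{k:v for k,v in c.items() if k not in("image","range_z")})
E
```

```text
pics
{'t': 0.0, 'joints': array([ 1.06942366e+00,  4.91532456e-01,  1.55949752e+00,  1.11938344e-06,
        1.09169040e+00, -1.05632408e-01]), 'qvel': array([-0.00159118, -0.00020155,  0.00192701, -0.0010427 ,  0.00081158,
        0.00073916]), 'tau': array([-3.89990397e-03, -6.12638354e+01, -2.58187115e+01,  6.91193040e-02,
        4.80989506e-02, -1.10467017e-04]), 'eef_pos': array([240.80109779, 576.46133237, 214.06203493]), 'tcp_rot': array([-3.14047132e+00, -1.19890016e-04,  2.74585181e+00]), 'ft_force': array([ 0.78294733, -0.58144121, -0.07815244]), 'moment': array([-0.0143716 , -0.00920915, -0.01710051]), 'opening': 0.9997381654156757}
scene {'fx': 595.260529824769, 'fy': 595.260529824769, 'cx': 329.2233889409568, 'cy': 244.9296405469001, 'dist': array([0.03949655, 0.        , 0.        , 0.        , 0.        ]), 'rvec': array([ 2.10469949, -0.42522464,  0.26662429]), 'tvec': array([-519.67533682,  211.44190277, 1411.23735058])}
side {'fx': 466.42189310572235, 'fy': 466.42189310572235, 'cx': 317.41334363401785, 'cy': 235.14915603283842, 'dist': array([-0.10783002,  0.        ,  0.        ,  0.        ,  0.        ]), 'rvec': array([ 2.22019856, -0.22077057,  0.10111915]), 'tvec': array([-578.22941713,  166.680976  , 1132.99737337])}
```

View pics/scene0.png

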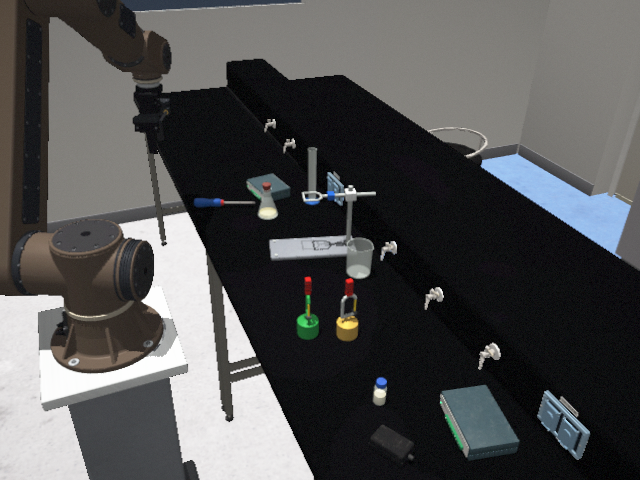

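View pics/side0.png

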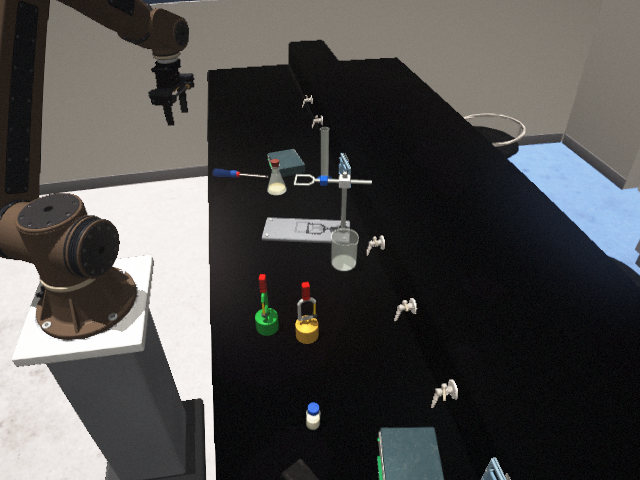

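```bash
cat > h.py <<'E'
from cell import env
import cv2, numpy as np
from scipy.spatial.transform import Rotation as Ro
def pose(s): 
    T=np.eye(4); T[:3,:3]=Ro.from_euler('xyz',s["tcp_rot"]).as_matrix(); T[:3,3]=s["eef_pos"]; return T
def cam(n):
    s=env.state(); c=env.read_camera(n)
    c["K"]=np.array([[c["fx"],0,c["cx"]],[0,c["fy"],c["cy"]],[0,0,1]])
    if n=="wrist": c["W"]=pose(s)@np.array(c["tool_from_camera"])
    else:
        M=np.eye(4);M[:3,:3]=cv2.Rodrigues(c["rvec"])[0];M[:3,3]=c["tvec"];c["W"]=np.linalg.inv(M)
    return c
def rays(c,uv):
    uv=np.array(uv,float).reshape(-1,1,2)
    p=cv2.undistortPoints(uv,c["K"],c["dist"]).reshape(-1,2)
    d=np.c_[p,np.ones(len(p))]
    return c["W"][:3,3], d@c["W"][:3,:3].T
def plane(c,uv,z):
    o,d=rays(c,uv); return o+d*((z-o[2])/d[:,2])[:,None]
def depth(c,uv):
    o,d=rays(c,uv); uv=np.array(uv).reshape(-1,2).astype(int)
    return o+d*c["range_z"][uv[:,1],uv[:,0]][:,None]
def tri(c1,u1,c2,u2):
    o1,d1=rays(c1,u1);o2,d2=rays(c2,u2);d1,d2=d1[0],d2[0]
    t=np.linalg.lstsq(np.c_[d1,-d2],o2-o1,rcond=None)[0]
    a,b=o1+d1*t[0],o2+d2*t[1]; return (a+b)/2,np.linalg.norm(a-b)
def hsv(c,lo,hi,roi=None):
    m=cv2.inRange(cv2.cvtColor(c["image"],cv2.COLOR_BGR2HSV),np.array(lo),np.array(hi))
    if roi:
        k=np.zeros_like(m);x0,y0,x1,y1=roi;k[y0:y1,x0:x1]=1;m=m*k
    return m
E
python3 - <<'E'
from h import *
a=cam("scene");b=cam("side")
A=a["image"][255:350,280:380];B=b["image"][255:350,240:340]
C=a["image"][180:265,262:382];D=b["image"][165:250,255:375]
r=lambda i:cv2.resize(i,(400,300),interpolation=cv2.INTER_CUBIC)
cv2.imwrite("pics/crop1.png",np.vstack([np.hstack([r(A),r(B)]),np.hstack([r(C),r(D)])]))
def cen(m): 
    ys,xs=np.nonzero(m);return xs.mean(),ys.mean(),len(xs)
for n,roi in(("scene",(335,270,365,350)),("side",(292,270,325,350))):
    c=a if n=="scene" else b
    mr=hsv(c,(0,150,80),(8,255,255),roi);my=hsv(c,(15,120,100),(28,255,255),roi)
    print(n,"red",cen(mr),"brass",cen(my))
    for m,nm in((mr,"red"),(my,"br")):
        ys,xs=np.nonzero(m);p=depth(c,np.c_[xs,ys]);print(nm,np.median(p,0),np.percentile(p,5,0),np.percentile(p,95,0))
ra=cen(hsv(a,(0,150,80),(8,255,255),(335,270,365,350)))[:2];rb=cen(hsv(b,(0,150,80),(8,255,255),(292,270,325,350)))[:2]
print("tri red",tri(a,ra,b,rb))
# stand plate
for c,roi in((a,(262,180,382,265)),(b,(255,165,375,250))):
    bl=hsv(c,(100,150,80),(125,255,255),roi)
    ys,xs=np.nonzero(bl);print("blue",cen(bl),np.median(depth(c,np.c_[xs,ys]),0))
for nm,c,uv in(("beaker",a,(359,272)),("flask",a,(268,213)),("vial",a,(379,401))): print(nm,plane(c,[uv],0))
print("plate corners scene",plane(a,[(270,240),(272,258),(350,254),(345,237)],12))
E
```

```text
scene red (np.float64(348.85470085470087), np.float64(286.2564102564103), 117) brass (np.float64(346.96521739130435), np.float64(326.62391304347824), 460)
red [ 519.2708526  -212.00538729  144.1285287 ] [ 514.41110965 -216.16348381  121.86843876] [ 528.52833916 -202.21275664  159.55113395]
br [ 514.95337925 -220.63157638   35.10838191] [ 497.67287127 -233.68152979    4.30376762] [ 539.73417955 -199.47833122   57.86296351]
side red (np.float64(305.5076923076923), np.float64(290.16923076923075), 130) brass (np.float64(306.58870967741933), np.float64(329.375), 496)
red [ 523.68013792 -213.40451354  145.34413612] [ 516.1075978  -216.06808657    0.65646456] [544.26357345 -37.48270203 160.67122622]
br [ 521.40889697 -222.12058984   39.24408073] [ 500.61878092 -232.73136363    7.89955537] [ 542.90868925 -201.26268359   56.10994407]
tri red (array([ 525.34688401, -200.10528467,  134.63273057]), np.float64(0.8781427219342476))
blue (np.float64(323.1666666666667), np.float64(197.79166666666666), 96) [638.30650965 162.06721447 171.03341093]
blue (np.float64(323.02564102564105), np.float64(179.93589743589743), 78) [637.48763794 151.50348753 181.15600892]
beaker [[663.14235524  12.91203789   0.        ]]
flask [[535.29753093 420.52996986   0.        ]]
vial [[ 494.46380175 -428.10858608    0.        ]]
plate corners scene [[482.21036278 243.63573689  12.        ]
 [456.45380659 150.54432926  12.        ]
 [670.5378687   88.26884181  12.        ]
 [696.34322611 178.00791812  12.        ]]
```

View pics/crop1.png

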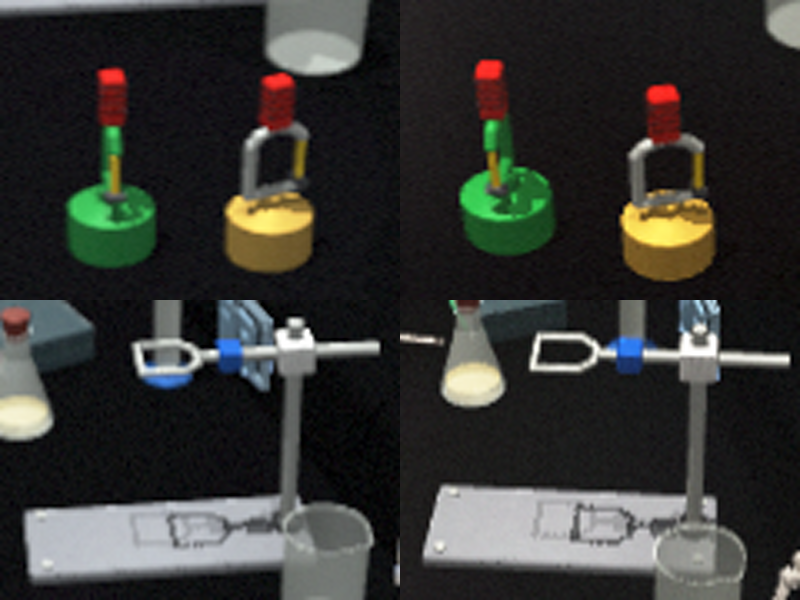

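Two candidates have the weight's shape: a green one at scene (308,325) and the brass one at scene (347,325), side (307,330). The crop shows the second with a brass body, steel hook and yellow gate on the right, so that is the one meant. The eye's front bar is at about scene (304,197), side (295,179). I'll move above the weight now.

```bash
python3 -m pendant '[[[1,-0.029,-0.032,-0.011,0],[1,-0.058,-0.064,-0.022,0],[1,-0.087,-0.096,-0.033,0],[1,-0.116,-0.128,-0.044,0],[1,-0.145,-0.160,-0.055,0],[1,-0.174,-0.192,-0.066,0],[1,-0.203,-0.224,-0.076,0],[1,-0.232,-0.256,-0.086,0]]]'
```

```text
t: 1.0
eef_pos: [356.4, 249.4, 301.1]
tcp_rot: [3.141, 0.0, 2.746]
ft_force: [1.1, 0.8, -0.1]
opening: 0.998
```

```bash
python3 -m pendant '[[[1,-0.030,-0.033,0,0],[1,-0.060,-0.066,0,0],[1,-0.090,-0.099,0,0],[1,-0.120,-0.132,0,0],[1,-0.150,-0.165,0,0],[1,-0.180,-0.198,0,0],[1,-0.210,-0.231,0,0],[1,-0.240,-0.264,0,0]]]'
```

```text
t: 1.8
eef_pos: [476.2, -87.0, 300.7]
tcp_rot: [3.141, 0.0, 2.745]
ft_force: [1.3, 0.9, -0.2]
opening: 1.004
```

Run:
```python
from h import *
a=cam("scene");b=cam("side");w=cam("wrist")
cv2.imwrite("pics/w1.png",w["image"])
print(env.state()["eef_pos"],env.state()["tcp_rot"]); print(np.array(w["tool_from_camera"]).round(3))
E=tri(a,(304,196.7),b,(295.5,179.2));print("bar tri",E)
print("bar plane175",plane(a,[(304,196.7)],175),plane(b,[(295.5,179.2)],175))
for c,roi in((a,(262,230,382,265)),(b,(255,212,350,245))):
    m=hsv(c,(0,0,110),(179,60,255),roi); n,l,s,_=cv2.connectedComponentsWithStats(m); k=1+np.argmax(s[1:,4])
    ys,xs=np.nonzero(l==k);P=plane(c,np.c_[xs,ys],12)[:,:2].astype(np.float32);print("plate",cv2.minAreaRect(P),cv2.boxPoints(cv2.minAreaRect(P)).round().tolist())
# hook yaw: gate and back limb
for c,bk,g in((a,(342.5,307),(355,305)),(b,(299,310.5),(314.5,308.5))):
    p=plane(c,[bk,g],82);print("yaw~",p.round(),np.arctan2(*(p[1]-p[0])[[1,0]]))
```

```text
[476.27465827 -87.04578676 300.09393512] [-3.14156556e+00 -8.02212581e-04  2.74234682e+00]
[[-0.00000e+00 -9.65000e-01 -2.62000e-01  7.30550e+01]
 [ 1.00000e+00 -0.00000e+00 -0.00000e+00  9.90000e-02]
 [-0.00000e+00 -2.62000e-01  9.65000e-01 -1.70484e+02]
 [ 0.00000e+00  0.00000e+00  0.00000e+00  1.00000e+00]]
bar tri (array([567.61072054, 188.37779855, 169.15690395]), np.float64(3.4859365668433786))
bar plane175 [[562.70806173 174.54558256 175.        ]] [[566.3934547  182.03079346 175.        ]]
plate ((603.871826171875, 143.3944091796875), (155.43186950683594, 305.3275146484375), 68.42554473876953) [[433.0, 127.0], [717.0, 15.0], [774.0, 160.0], [490.0, 272.0]]
plate ((589.71923828125, 165.92214965820312), (114.00486755371094, 249.73011779785156), 73.73533630371094) [[454.0, 146.0], [694.0, 76.0], [726.0, 186.0], [486.0, 256.0]]
yaw~ [[ 509. -205.   82.]
 [ 540. -209.   82.]] -0.1336484006498009
yaw~ [[ 509. -205.   82.]
 [ 543. -206.   82.]] -0.024935974249769358
```

View pics/w1.png

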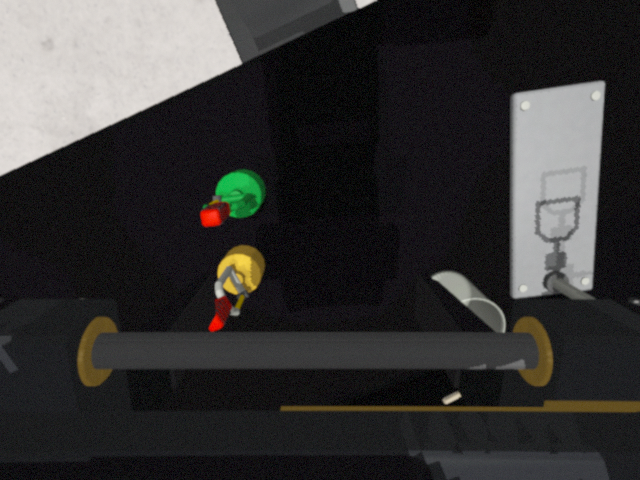

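Run:
```python
from h import *
w=cam("wrist")
m=hsv(w,(0,0,100),(179,60,255),(490,60,620,310)); n,l,s,_=cv2.connectedComponentsWithStats(cv2.morphologyEx(m,cv2.MORPH_CLOSE,np.ones((9,9)))); k=1+np.argmax(s[1:,4])
ys,xs=np.nonzero(l==k);P=plane(w,np.c_[xs,ys],12)[:,:2].astype(np.float32);r=cv2.minAreaRect(P);print("plate",s[k],r,cv2.boxPoints(r).round().tolist())
print("screws",plane(w,[(524,105),(596,95),(519,289),(586,284)],14).round(1).tolist())
m=hsv(w,(17,130,120),(28,255,255),(200,235,280,310));n,l,s,_=cv2.connectedComponentsWithStats(m);k=1+np.argmax(s[1:,4]);print(s[k])
ys,xs=np.nonzero(l==k);P=plane(w,np.c_[xs,ys],43)[:,:2].astype(np.float32);print("brass",cv2.minEnclosingCircle(P),P.mean(0))
a=cam("scene");b=cam("side")
for c,roi in((a,(335,310,365,350)),(b,(292,310,325,350))):
    m=hsv(c,(15,120,60),(28,255,255),roi);ys,xs=np.nonzero(m)
    # left/right edges of cylinder -> centre line ; bottom
    print("cyl cols",xs.min(),xs.max(),"rows",ys.min(),ys.max()); cx=(xs.min()+xs.max())/2
    print(plane(c,[(cx,(ys.min()+ys.max())/2)],21.5))
```

```text
plate [  510    83    93   217 17849] ((592.2098388671875, 171.34600830078125), (100.09273529052734, 255.44656372070312), 74.66502380371094) [[456.0, 157.0], [702.0, 89.0], [729.0, 186.0], [482.0, 253.0]]
screws [[472.0, 167.3, 14.0], [492.8, 242.2, 14.0], [684.1, 104.9, 14.0], [709.7, 183.3, 14.0]]
[ 215  248   45   46 1068]
brass ((517.6964111328125, -200.0673370361328), 29.276464462280273) [ 515.11975 -197.08847]
cyl cols 336 358 rows 310 340
[[ 524.49286569 -203.02633877   21.5       ]]
cyl cols 295 318 rows 310 343
[[ 524.89556274 -200.36748437   21.5       ]]
```

```bash
python3 -m pendant '[[[1,-0.022,-0.022,0,-0.08],[1,-0.044,-0.044,0,-0.16],[1,-0.066,-0.066,0,-0.24],[1,-0.085,-0.088,0,-0.31],[1,-0.085,-0.088,0,-0.31],[1,-0.085,-0.088,0,-0.31],[1,-0.085,-0.088,0,-0.31],[1,-0.085,-0.088,0,-0.31]]]'
python3 - <<'E'
from h import *
w=cam("wrist"); cv2.imwrite("pics/w2.png",w["image"])
for nm,m in(("red",hsv(w,(0,150,80),(8,255,255))),("red2",hsv(w,(172,150,80),(179,255,255))),("yel",hsv(w,(20,130,80),(34,255,255)))):
    n,l,s,c=cv2.connectedComponentsWithStats(m)
    for k in range(1,n):
        if s[k,4]>40: print(nm,s[k],c[k],np.median(depth(w,np.c_[np.nonzero(l==k)[::-1]]),0).round(1))
E
```

```text
t: 2.9
eef_pos: [520.3, -197.8, 301.0]
tcp_rot: [3.142, 0.0, 3.057]
ft_force: [-0.0, 0.3, -0.5]
opening: 1.001
red [335 108  23  21 375] [346.26666667 117.82933333] [ 438.4 -166.7  159.9]
red [295 212  20  28 405] [304.42962963 226.17037037] [ 521.  -206.8  159.3]
yel [ 284  177   47   47 1308] [308.41131498 198.47477064] [ 516.9 -200.5   40.6]
yel [  77  316   40   70 1290] [ 92.62635659 351.36976744] [ 488.1 -243.8  396.8]
yel [ 513  317   40   70 1303] [536.99462778 351.66385265] [ 496.4 -147.5  396.9]
yel [ 280  401  360   11 2225] [496.94247191 407.21573034] [ 504.  -151.3  405.2]
```

View pics/w2.png

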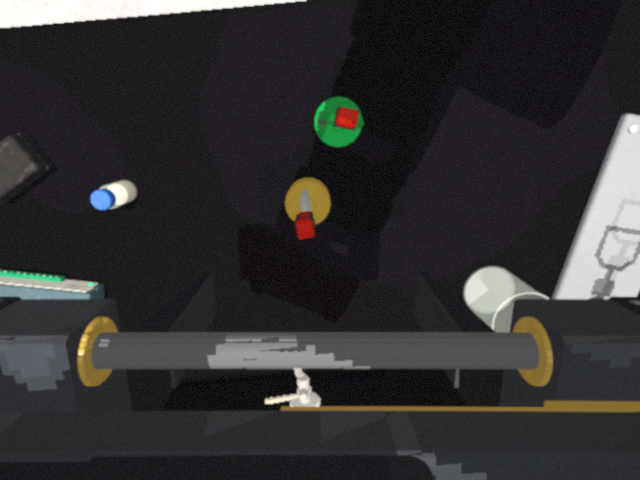

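Run:
```python
from h import *
w=cam("wrist"); m=hsv(w,(0,150,60),(8,255,255),(285,200,330,250))
v=w["image"][:,:,2]; print(v[206:244,294:318:3])
ys,xs=np.nonzero(m); p=depth(w,np.c_[xs,ys]); sel=p[:,2]>155
for nm,s in(("depth",sel),("bright",v[ys,xs]>150)):
    if s.sum()>5:
        P=plane(w,np.c_[xs,ys][s],160)[:,:2].astype(np.float32); print(nm,s.sum(),cv2.minAreaRect(P),P.mean(0))
m=hsv(w,(17,100,60),(34,255,255),(280,170,335,230));ys,xs=np.nonzero(m)
P=plane(w,np.c_[xs,ys],43)[:,:2].astype(np.float32);print("brass",cv2.minEnclosingCircle(P))
```

```text
[[158 158 144 145 141 136 158 151]
 [155 158 145 145 141 138 156 152]
 [157 155 146 144 141 137 155 156]
 [158 156 145 145 141 136 154 155]
 [160 152 150 142 143 137 151 157]
 [157 156 151 145 145 137 143 156]
 [154 152 151 137 137 114 116 155]
 [154 149 137 115 107  82  89 157]
 [156 114 105 110 103  78  82 156]
 [155  77  98  99 110  99  79 155]
 [156  62 110 100 107  82  67 153]
 [154  63  94 105 124  87  60 156]
 [152  64 114 109 123 106  61 152]
 [142  71 114 137 145 142  81 147]
 [123 104 144 155 157 157  97 134]
 [ 82 127 159 162 163 162 117 122]
 [ 45 147 164 164 168 165 131 112]
 [ 30 151 167 168 167 169 143 102]
 [ 29 157 168 169 169 168 147  70]
 [ 38 154 169 168 169 166 148  49]
 [ 32 146 167 170 169 168 150  52]
 [ 34 144 166 169 169 169 151  46]
 [ 30 138 165 168 167 167 156  44]
 [ 30 137 164 166 168 165 158  49]
 [ 18 136 164 166 167 165 161  56]
 [ 20 129 165 166 167 166 159  55]
 [ 25 113 164 165 166 167 160  66]
 [ 20 100 162 167 167 164 159  65]
 [ 22  91 162 164 165 165 162  59]
 [ 21  81 161 164 166 163 156  47]
 [ 24  68 159 162 161 161 138  38]
 [ 29  48 159 155 146 139  86  26]
 [ 28  26 151 130 103  81  40  25]
 [ 18  25  91  78  48  34  26  32]
 [ 25  15  28  32  24  24  19  14]
 [ 22  32  23  24  27  25  26  33]
 [ 22  23  23  11  21  24  28  30]
 [ 23  23  22  18  28  24  26  21]]
depth 307 ((522.6270751953125, -206.49635314941406), (16.13966178894043, 13.929727554321289), 2.314556837081909) [ 522.5616  -206.58287]
bright 243 ((522.8251342773438, -206.44129943847656), (14.916877746582031, 12.033018112182617), 5.464922904968262) [ 522.6636  -206.55222]
brass ((520.3411865234375, -205.79708862304688), 27.77657127380371)
```

```bash
python3 -m pendant '[[[1,-0.003,-0.008,0.01,-0.07],[1,-0.003,-0.008,0.04,-0.14],[1,-0.003,-0.008,0.07,-0.14],[1,-0.003,-0.008,0.10,-0.14],[1,-0.003,-0.008,0.13,-0.14],[1,-0.003,-0.008,0.16,-0.14],[1,-0.003,-0.008,0.178,-0.14],[1,-0.003,-0.008,0.178,-0.14]]]'; python3 -c "
from cell import env
print(env.state()['joints'])"
```

```text
t: 3.8
eef_pos: [521.8, -206.5, 120.6]
tcp_rot: [3.139, -0.003, -3.087]
ft_force: [-0.5, 0.4, 0.8]
opening: 1.0
[-4.94493788e-01  5.17061154e-01  1.81338617e+00  1.52029157e-04
  8.15133898e-01 -2.11967879e+00]
```

```bash
python3 -m pendant '[[[0,0,0,0,0],[0,0,0,0,0],[0,0,0,0,0],[0,0,0,0,0],[0,0,0,0,0],[0,0,0,0,0],[0,0,0,0,0],[0,0,0,0,0]]]'
```

```text
t: 4.6
eef_pos: [522.8, -207.3, 122.6]
tcp_rot: [3.141, 0.0, -3.087]
ft_force: [0.4, -0.1, 0.2]
opening: 0.388
```

```bash
python3 -m pendant '[[[0,0,0,0,0],[0,0,0,0,0],[0,0,0,0,0],[0,0,0,0,0],[0,0,0,0,0],[0,0,0,0,0],[0,0,0,-0.01,0],[0,0,0,-0.02,0]]]'
```

```text
t: 5.4
eef_pos: [522.7, -207.3, 143.3]
tcp_rot: [3.141, -0.0, -3.087]
ft_force: [0.5, -0.0, -2.4]
opening: 0.145
```

```bash
python3 -m pendant '[[[0,0,0,-0.02,0],[0,0,0,-0.05,0],[0,0,0,-0.08,0],[0,0,0,-0.11,0],[0,0,0,-0.14,0],[0,0,0,-0.17,0],[0,0,0,-0.17,0],[0,0,0,-0.17,0]]]'
python3 - <<'E'
from h import *
for n,r in(("scene",(300,190,420,310)),("side",(250,190,370,310))):
    c=cam(n); cv2.imwrite(f"pics/l_{n}.png",c["image"])
w=cam("wrist"); 
a=cv2.imread("pics/l_scene.png")[150:350,250:450];b=cv2.imread("pics/l_side.png")[150:350,230:430]
cv2.imwrite("pics/lift.png",np.hstack([cv2.resize(a,(400,400)),cv2.resize(b,(400,400))]))
s=env.state();print(s["ft_force"],s["moment"],s["joints"])
E
```

```text
t: 6.2
eef_pos: [522.5, -207.1, 313.1]
tcp_rot: [-3.141, 0.001, -3.087]
ft_force: [0.2, -0.5, -2.0]
opening: 0.144
[-0.3497308  -0.26844761 -2.15069028] [ 0.03173242  0.02058822 -0.02369424] [-4.94992949e-01  3.16034327e-01  1.57716414e+00  1.03361097e-04
  1.25050427e+00 -2.11998782e+00]
```

View pics/lift.png

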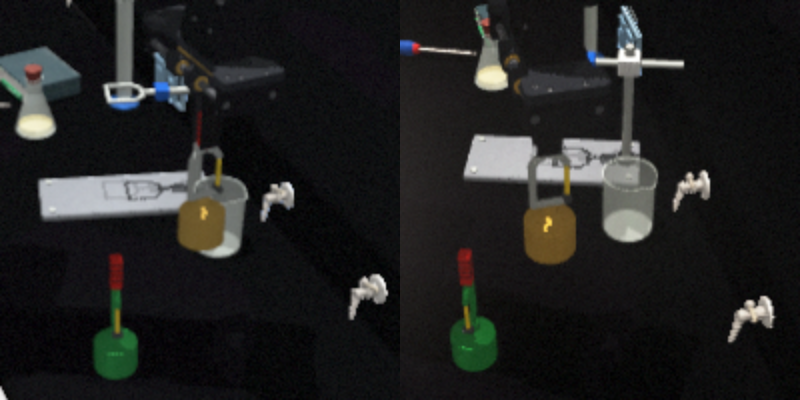

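```bash
python3 -m pendant '[[[0,-0.002,0.020,-0.010,0.03],[0,-0.007,0.060,-0.025,0.08],[0,-0.012,0.105,-0.025,0.14],[0,-0.018,0.150,-0.025,0.20],[0,-0.024,0.195,-0.025,0.26],[0,-0.029,0.240,-0.025,0.30],[0,-0.033,0.278,-0.025,0.33],[0,-0.035,0.297,-0.025,0.33]]]'
python3 - <<'E'
from h import *
w=cam("wrist"); cv2.imwrite("pics/w3.png",w["image"]); s=env.state(); print(s["eef_pos"],s["tcp_rot"])
o=w["W"][:3,3]; import numpy as np
p=np.array([565,179,175.]); M=np.linalg.inv(w["W"]); q=M[:3,:3]@p+M[:3,3]; print(w["K"]@q/q[2])
E
```

```text
t: 7.15
eef_pos: [541.2, 94.0, 336.5]
tcp_rot: [-3.142, -0.002, 2.867]
ft_force: [0.1, -1.6, -1.7]
opening: 0.147
[541.23869537  95.24074908 336.49077853] [ 3.14100307e+00 -2.18844385e-03  2.86819571e+00]
[415.39785037 219.76907469   1.        ]
```

View pics/w3.png

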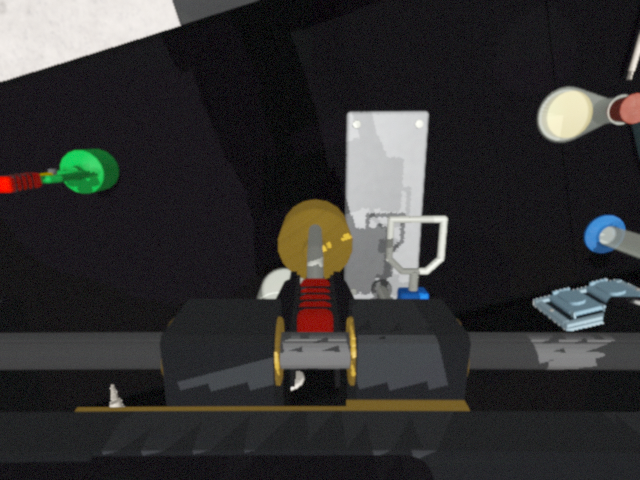

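Run:
```python
from h import *
w=cam("wrist"); s=env.state()
g=cv2.cvtColor(w["image"],cv2.COLOR_BGR2GRAY)
# bar: bright rows on columns inside the loop
bar=[]
for x in range(396,441,3):
    col=g[208:228,x].astype(float); k=col>170; 
    if k.any(): bar.append((x,208+np.nonzero(k)[0].mean()))
row=g[235,380:455]; b=380+np.nonzero(row>170)[0]; print(b.min(),b.max(), bar[::4])
xs=np.array(bar); f=np.polyfit(xs[:,0],xs[:,1],1); uc=(b.min()+b.max())/2
P=plane(w,[(uc,np.polyval(f,uc)),(396,np.polyval(f,396)),(440,np.polyval(f,440))],175)
d=P[2]-P[1]; yb=np.arctan2(d[1],d[0])-np.pi/2; print("bar",P[0],"stand yaw from bar",yb, "depth",depth(w,[(uc,np.polyval(f,uc))]))
m=hsv(w,(0,0,100),(179,60,255),(335,100,440,300)); 
L=[];R=[]
for y in range(125,200,5):
    r=np.nonzero(m[y,335:440])[0]; L.append((335+r.min(),y));R.append((335+r.max(),y))
for e in(L,R):
    p=plane(w,e,12); v=np.polyfit(p[:,0],p[:,1],1); print("edge yaw",np.arctan(v[0]))
psi=-0.272
t=s["eef_pos"];yaw=s["tcp_rot"][2]
for psi in(yb,-0.272):
    u=np.array([np.cos(psi),np.sin(psi)]);v=np.array([-u[1],u[0]]);dd=P[0][:2]-t[:2]
    print("psi",psi,"bar rel. TCP along",dd@u,"across",dd@v,"TCP",t,yaw, "stand s of bar",(P[0][:2]-[553.6,181.9])@u,(P[0][:2]-[553.6,181.9])@v)
print(s["ft_force"])
```

```text
386 444 [(396, np.float64(217.94117647058823)), (408, np.float64(217.5)), (420, np.float64(219.5)), (432, np.float64(219.5))]
bar [563.27213148 180.2977077  175.        ] stand yaw from bar -0.3695152747150323 depth [[562.81342031 179.97110117 176.6553312 ]]
edge yaw -0.258163970408122
edge yaw -0.271553492365848
psi -0.3695152747150323 bar rel. TCP along -10.88262134652977 across 88.96153140394573 TCP [541.29054821  93.41045021 336.50406143] 2.86881826729307 stand s of bar 9.597976423193074 1.9990789319417819
psi -0.272 bar rel. TCP along -2.169553889981934 across 89.59842941160092 TCP [541.29054821  93.41045021 336.50406143] 2.86881826729307 stand s of bar 9.747009819441393 1.0551149586735458
[ 0.37264991 -0.26763513 -1.26981598]
```

```bash
python3 -m pendant '[[[0,0.020,0.025,0,0],[0,0.040,0.060,0,0],[0,0.048,0.085,0.01,0],[0,0.048,0.090,0.04,0],[0,0.048,0.090,0.07,0],[0,0.048,0.090,0.10,0],[0,0.048,0.090,0.12,0],[0,0.048,0.090,0.131,0]]]';  python3 -m pendant '[[[0,0,0,0,0],[0,0,0,0,0],[0,0,0,0,0],[0,0,0,0,0],[0,0,0,0,0],[0,0,0,0,0],[0,0,0,0,0],[0,0,0,0,0]]]'
python3 - <<'E'
from h import *
a=cam("scene")["image"][140:290,230:380];b=cam("side")["image"][120:270,230:380]
cv2.imwrite("pics/pre.png",np.hstack([cv2.resize(a,(400,400)),cv2.resize(b,(400,400))]))
s=env.state();print(s["eef_pos"],s["tcp_rot"],s["ft_force"])
u=np.array([np.cos(-.272),np.sin(-.272)]);v=np.array([-u[1],u[0]]);d=np.array([563.3,180.3])-s["eef_pos"][:2];print(d@u,d@v)
E
```

```text
t: 8.05
eef_pos: [519.4, 189.8, 204.4]
tcp_rot: [-3.14, -0.003, 2.865]
ft_force: [-0.8, -0.4, -2.2]
opening: 0.146
t: 8.85
eef_pos: [520.0, 190.9, 206.7]
tcp_rot: [3.142, 0.0, 2.866]
ft_force: [0.0, -0.1, -2.4]
opening: 0.147
[519.97141189 190.86907626 206.64191634] [3.14150450e+00 2.80123054e-05 2.86579172e+00] [-0.41887485 -0.24656909 -1.5729335 ]
44.57510608404227 1.4600815274077785
```

View pics/pre.png

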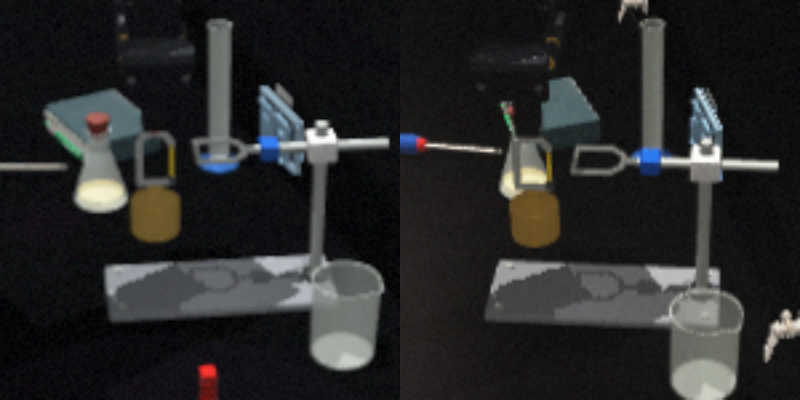

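```bash
python3 -m pendant '[[[0,-0.003,0.001,0,0],[0,-0.006,0.001,0,0],[0,-0.009,0.001,0,0],[0,-0.011,0.001,0,0],[0,-0.013,0.001,0,0],[0,-0.014,0.001,0,0],[0,-0.015,0.001,0,0],[0,-0.016,0.001,0,0]]]'
```

```text
t: 9.75
eef_pos: [535.7, 187.4, 206.6]
tcp_rot: [3.142, 0.0, 2.866]
ft_force: [-0.5, -0.2, -1.6]
opening: 0.146
```

```bash
python3 -m pendant '[[[0,-0.001,0,0,0],[0,-0.002,0,0,0],[0,-0.003,0,0,0],[0,-0.004,0,0,0],[0,-0.005,0,0,0],[0,-0.006,0,0,0],[0,-0.007,0,0,0],[0,-0.008,0,0,0]]]'
```

```text
t: 10.55
eef_pos: [543.2, 185.3, 206.6]
tcp_rot: [-3.142, -0.001, 2.866]
ft_force: [-2.0, 0.7, -2.5]
opening: 0.147
```

```bash
python3 -m pendant '[[[0,-0.001,0,0,0],[0,-0.002,0,0,0],[0,-0.003,0,0,0],[0,-0.004,0,0,0],[0,-0.005,0,0,0],[0,-0.006,0,0,0],[0,-0.006,0,0,0],[0,-0.006,0,0,0]]]'
```

```text
t: 11.35
eef_pos: [549.1, 183.7, 206.6]
tcp_rot: [3.142, -0.0, 2.866]
ft_force: [-2.5, 0.8, -1.7]
opening: 0.148
```

```bash
python3 -m pendant '[[[0,-0.001,0,0,0],[0,-0.002,0,0,0],[0,-0.003,0,0,0],[0,-0.004,0,0,0],[0,-0.005,0,0,0],[0,-0.006,0,0,0],[0,-0.007,0,0,0],[0,-0.008,0,0,0]]]'
```

```text
t: 12.15
eef_pos: [556.8, 181.5, 206.6]
tcp_rot: [3.142, -0.0, 2.866]
ft_force: [-3.6, 1.5, -0.9]
opening: 0.145
```

```bash
python3 -m pendant '[[[0,-0.001,0,0,0],[0,-0.002,0,0,0],[0,-0.003,0,0,0],[0,-0.004,0,0,0],[0,-0.005,0,0,0],[0,-0.006,0,0,0],[0,-0.006,0,0,0],[0,-0.006,0,0,0]]]'
```

```text
t: 12.95
eef_pos: [562.6, 179.8, 206.5]
tcp_rot: [3.142, 0.0, 2.866]
ft_force: [-1.9, 0.9, -3.5]
opening: 0.148
```

```bash
python3 -m pendant '[[[0,-0.001,0,0,0],[0,-0.001,0,0,0],[0,-0.002,0,0,0],[0,-0.002,0,0,0],[0,-0.003,0,0,0],[0,-0.003,0,0,0],[0,-0.003,0,0,0],[0,-0.003,0,0,0]]]'
```

```text
t: 13.75
eef_pos: [565.5, 179.0, 206.6]
tcp_rot: [3.141, 0.0, 2.866]
ft_force: [-2.3, 1.1, -3.6]
opening: 0.146
```

```bash
python3 -m pendant '[[[0,-0.001,0,0,0],[0,-0.001,0,0,0],[0,-0.001,0,0,0],[0,-0.002,0,0,0],[0,-0.002,0,0,0],[0,-0.002,0,0,0],[0,-0.002,0,0,0],[0,-0.002,0,0,0]]]'
```

```text
t: 14.55
eef_pos: [567.4, 178.4, 206.6]
tcp_rot: [3.142, 0.0, 2.866]
ft_force: [-1.7, -0.1, -3.6]
opening: 0.146
```

```bash
python3 -m pendant '[[[0,-0.001,0,0,0],[0,-0.001,0,0,0],[0,-0.001,0,0,0],[0,-0.001,0,0,0],[0,-0.001,0,0,0],[0,-0.001,0,0,0],[0,-0.001,0,0,0],[0,-0.001,0,0,0]]]'
```

```text
t: 15.35
eef_pos: [568.4, 178.2, 206.6]
tcp_rot: [3.142, 0.0, 2.866]
ft_force: [-1.3, 1.3, -4.9]
opening: 0.146
```

```bash
python3 -m pendant '[[[0,-0.001,0,0,0],[0,-0.001,0,0,0],[0,-0.001,0,0,0],[0,-0.001,0,0,0],[0,-0.001,0,0,0],[0,-0.001,0,0,0],[0,-0.001,0,0,0],[0,-0.001,0,0,0]]]'
```

```text
t: 16.15
eef_pos: [569.3, 177.9, 206.6]
tcp_rot: [3.142, 0.0, 2.866]
ft_force: [-1.5, 1.0, -4.3]
opening: 0.143
```

```bash
python3 -m pendant '[[[0,-0.001,0,0,0],[0,-0.001,0,0,0],[0,-0.001,0,0,0],[0,-0.001,0,0,0],[0,-0.001,0,0,0],[0,-0.001,0,0,0],[0,-0.001,0,0,0],[0,-0.001,0,0,0]]]'
```

```text
t: 16.95
eef_pos: [570.3, 177.7, 206.6]
tcp_rot: [3.141, 0.0, 2.866]
ft_force: [-1.8, 1.0, -5.8]
opening: 0.146
```

```bash
python3 -m pendant '[[[0,-0.001,0,0,0],[0,-0.001,0,0,0],[0,-0.001,0,0,0],[0,-0.001,0,0,0],[0,-0.001,0,0,0],[0,-0.001,0,0,0],[0,-0.001,0,0,0],[0,-0.001,0,0,0]]]'
```

```text
t: 17.75
eef_pos: [571.3, 177.4, 206.6]
tcp_rot: [3.142, 0.0, 2.866]
ft_force: [0.4, -0.4, -6.3]
opening: 0.143
```

```bash
python3 -m pendant '[[[0,-0.001,0,0,0],[0,-0.001,0,0,0],[0,-0.001,0,0,0],[0,-0.001,0,0,0],[0,-0.001,0,0,0],[0,-0.001,0,0,0],[0,-0.001,0,0,0],[0,-0.001,0,0,0]]]'
```

```text
t: 18.55
eef_pos: [572.1, 177.1, 206.6]
tcp_rot: [3.142, -0.0, 2.866]
ft_force: [-2.1, -0.1, -6.2]
opening: 0.15
```

Run:
```python
from h import *
a=cam("scene")["image"][170:250,285:365];b=cam("side")["image"][150:230,270:350]
r=lambda i:cv2.resize(i,(400,400),interpolation=cv2.INTER_CUBIC)
cv2.imwrite("pics/in1.png",np.hstack([r(a),r(b)]))
s=env.state();print(s["ft_force"],s["moment"])
```

```text
[-1.50464184  0.3497782  -6.21630796] [0.13329211 0.34020239 0.00481004]
```

View pics/in1.png

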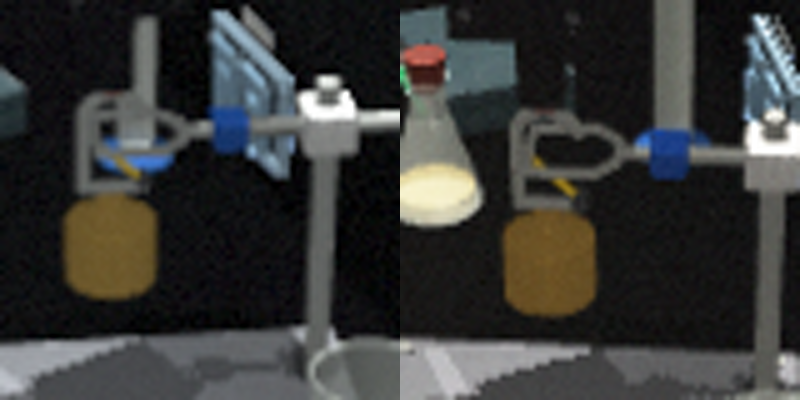

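The picture shows the bar inside the hook near the back. The gate is still swung in about 45°, with its tip under the bar at about (130,165) in the left half. Lowering the weight a few mm takes the bar away from the gate's hinge, so the tip can slip out.

```bash
python3 -m pendant '[[[0,0,0,0.001,0],[0,0,0,0.001,0],[0,0,0,0.002,0],[0,0,0,0.002,0],[0,0,0,0.003,0],[0,0,0,0.003,0],[0,0,0,0.004,0],[0,0,0,0.004,0]]]'
```

```text
t: 19.45
eef_pos: [572.2, 177.2, 202.6]
tcp_rot: [3.141, 0.0, 2.866]
ft_force: [-0.7, 1.2, -0.7]
opening: 0.146
```

```bash
python3 -m pendant '[[[0,0.001,0,0,0],[0,0.002,0,0,0],[0,0.004,0,0,0],[0,0.006,0,0,0],[0,0.008,0,0,0],[0,0.009,0,0,0],[0,0.009,0,0,0],[0,0.009,0,0,0]]]'
python3 - <<'E'
from h import *
a=cam("scene")["image"][170:250,285:365];b=cam("side")["image"][150:230,270:350]
r=lambda i:cv2.resize(i,(400,400),interpolation=cv2.INTER_CUBIC)
cv2.imwrite("pics/in2.png",np.hstack([r(a),r(b)]))
for _ in range(4):
    env.read_camera("side"); s=env.state();print(s["ft_force"],s["moment"])
E
```

```text
t: 20.25
eef_pos: [563.6, 179.6, 202.7]
tcp_rot: [3.141, 0.0, 2.866]
ft_force: [0.1, 1.0, -1.8]
opening: 0.144
[ 0.07509527 -0.26090152 -1.77086567] [ 0.04333646  0.00389427 -0.00941502]
[ 0.4246752   0.27529529 -2.57406763] [ 0.0216526   0.02582    -0.04056275]
[-0.54101495  0.25164318 -1.92318422] [ 0.03220885  0.03449942 -0.02225779]
[ 0.06394162 -0.31749544 -1.68785934] [-0.00304573  0.06396491 -0.01922073]
```

View pics/in2.png

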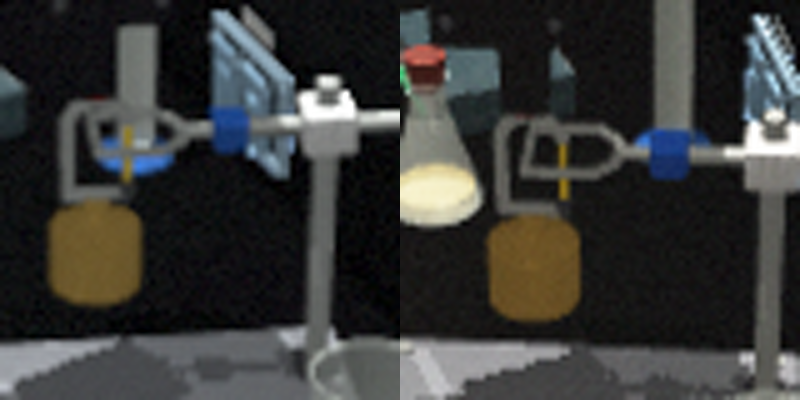

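The gate, at (127,150) left and (563,170) right, is vertical and shut behind the bar. Lowering next.

```bash
python3 -m pendant '[[[0,0,0,0.002,0],[0,0,0,0.004,0],[0,0,0,0.006,0],[0,0,0,0.008,0],[0,0,0,0.009,0],[0,0,0,0.010,0],[0,0,0,0.011,0],[0,0,0,0.011,0]]]'
```

```text
t: 21.35
eef_pos: [563.5, 179.6, 191.5]
tcp_rot: [-3.142, -0.0, 2.866]
ft_force: [0.4, 0.7, -2.4]
opening: 0.143
```

```bash
python3 -m pendant '[[[0,0,0,0,0],[0,0,0,0.0005,0],[0,0,0,0.0005,0],[0,0,0,0.001,0],[0,0,0,0.001,0],[0,0,0,0.001,0],[0,0,0,0.001,0],[0,0,0,0.001,0]]]'
```

```text
t: 22.15
eef_pos: [563.5, 179.6, 190.7]
tcp_rot: [3.141, 0.0, 2.866]
ft_force: [0.2, -0.6, -2.1]
opening: 0.142
```

```bash
python3 -m pendant '[[[0,0,0,0,0],[0,0,0,0.0005,0],[0,0,0,0.0005,0],[0,0,0,0.001,0],[0,0,0,0.001,0],[0,0,0,0.001,0],[0,0,0,0.001,0],[0,0,0,0.001,0]]]'
```

```text
t: 22.95
eef_pos: [563.6, 179.6, 189.6]
tcp_rot: [3.141, 0.0, 2.866]
ft_force: [0.2, -0.0, -1.8]
opening: 0.144
```

```bash
python3 -m pendant '[[[0,0,0,0,0],[0,0,0,0.0005,0],[0,0,0,0.0005,0],[0,0,0,0.001,0],[0,0,0,0.001,0],[0,0,0,0.001,0],[0,0,0,0.001,0],[0,0,0,0.001,0]]]'
```

```text
t: 23.75
eef_pos: [563.5, 179.6, 188.7]
tcp_rot: [3.141, 0.0, 2.866]
ft_force: [-0.1, -0.5, -2.4]
opening: 0.144
```

```bash
python3 -m pendant '[[[0,0,0,0,0],[0,0,0,0.0005,0],[0,0,0,0.0005,0],[0,0,0,0.001,0],[0,0,0,0.001,0],[0,0,0,0.001,0],[0,0,0,0.001,0],[0,0,0,0.001,0]]]'
```

```text
t: 24.55
eef_pos: [563.6, 179.6, 187.8]
tcp_rot: [3.141, 0.0, 2.866]
ft_force: [-0.3, -0.1, 1.7]
opening: 0.143
```

```bash
python3 -m pendant '[[[0,0,0,0,0],[0,0,0,0,0],[0.2,0,0,0,0],[0.3,0,0,0,0],[0.4,0,0,0,0],[0.6,0,0,0,0],[0.6,0,0,0,0],[0.6,0,0,0,0]]]'
```

```text
t: 25.35
eef_pos: [563.5, 179.6, 187.6]
tcp_rot: [3.141, -0.0, 2.866]
ft_force: [0.0, -0.2, 0.5]
opening: 0.562
```

```bash
python3 -m pendant '[[[0.6,0,0,0,0],[0.6,0,0,-0.005,0],[0.6,0,0,-0.02,0],[0.6,0,0,-0.04,0],[0.6,0,0,-0.07,0],[0.6,0,0,-0.10,0],[0.6,0,0,-0.12,0],[0.6,0,0,-0.12,0]]]'
python3 - <<'E'
from h import *
a=cam("scene")["image"][170:250,285:365];b=cam("side")["image"][150:230,270:350]
r=lambda i:cv2.resize(i,(400,400),interpolation=cv2.INTER_CUBIC)
cv2.imwrite("pics/fin.png",np.hstack([r(a),r(b)]))
s=env.state();print(s["t"],s["eef_pos"],s["ft_force"],s["opening"])
E
```

```text
t: 26.15
eef_pos: [564.3, 179.7, 310.8]
tcp_rot: [3.139, 0.005, 2.866]
ft_force: [-0.4, 0.1, -0.4]
opening: 0.598
26.25 [563.32383449 179.52260424 307.46667733] [ 0.04321841 -0.4591379   0.09775785] 0.5979814449850753
```

View pics/fin.png

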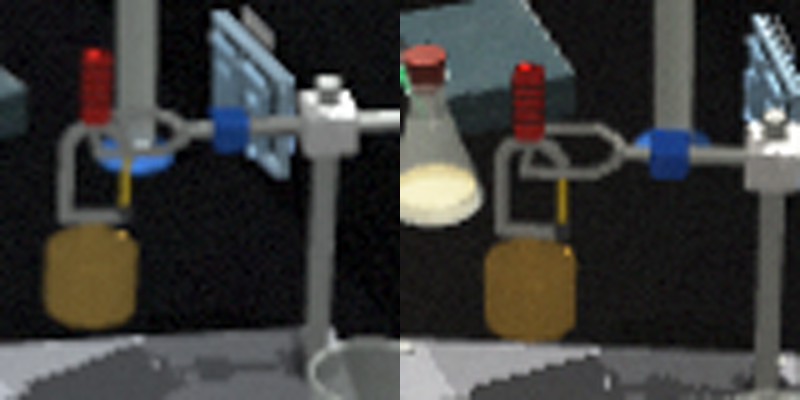

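The weight hangs upright from the front bar with the gate shut (yellow, at (123,185) left), and the hand is clear. I'll check for swing numerically, then hand in.

```bash
python3 -m pendant '[[[0.6,0,0,0,0],[0.6,0,0,0,0],[0.6,0,0,0,0],[0.6,0,0,0,0],[0.6,0,0,0,0],[0.6,0,0,0,0],[0.6,0,0,0,0],[0.6,0,0,0,0]]]'
python3 - <<'E'
from h import *
for _ in range(5):
    m=hsv(cam("side"),(15,120,60),(30,255,255),(280,190,320,230));ys,xs=np.nonzero(m);print(xs.mean().round(2),ys.mean().round(2),len(xs))
env.job_done()
E
```

```text
t: 27.05
eef_pos: [563.5, 179.6, 307.6]
tcp_rot: [3.141, 0.0, 2.866]
ft_force: [0.6, -0.5, -0.1]
opening: 0.601
295.78 206.88 353
295.8 206.83 352
295.76 206.86 352
295.78 206.81 353
295.76 206.84 352
the job is handed in; nothing more can be done
```

The brass weight is hanging on the stand's front bar by its hook with the gate shut, and I handed the job in at about 27 s.

- **Pick-up:** I took the weight by the red grip and measured the bar at about 10 mm behind the eye mark.
- **Gate:** I pressed the gate in with small steps. At the planned height it did not slip past the bar, and a picture showed its tip caught under the bar. Lowering the weight 4 mm freed it, and the next picture showed the gate shut with the bar inside.
- **Forces:** The most I read on the eye was about 4–5 N, well under the 10 N limit. This is from readings at the end of each move only; peaks in between were not seen.
- **Hanging:** The bar took the weight as I lowered it. The wrist force went from -2.4 to +1.7 N, so about 4 N rested on the bar. I then let go and raised the hand 120 mm.

**Last checks:** The final picture shows the weight upright with the gate shut. It moved less than 0.1 pixel over five frames, so it is still. The wrist force was close to zero, so the hand touches nothing. The arm kept well clear of the glassware, and the flask and edge of the beaker visible in the later pictures were still standing. I did not measure the glassware positions again, and the vial was not in those pictures.

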